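Chock the loose tile of the warming deck

TASK

The white tile on the warming deck is loose: slide the lidded saucepan sideways along the deck, without lifting it, onto the other ring, let go of it, then set the steel spacer fully down, square, into the gap behind the tile, in the middle of that half where the gap is wide enough for it, and let go of it too. Then push the near edge of the tile opposite the spacer until tile, spacer and stop are tight and flush against one another, and finish while still holding the tile firmly pressed; leave everything else on the bench alone.

Things in the scene. Friction and masses are not known exactly. Their poses are not given: they have to be found in the camera images.
- warmer: fixed aluminium warming deck, a plate 260 (x) x 310 (y) x 12 mm; its top, the deck, is 12 mm above the table. Origin at table level, 86 mm before the stops' rear faces. +x runs from the pan rings to the two stops, away from the robot (within 0.15 rad); stops and points share its axes. Two black rings of 90 mm diameter are drawn on it at x = -90, y = +52 and -52 mm.
- thin_stop: fixed steel stop behind one half of the tile, 100 mm long (y), 14 mm high, only 20 mm deep (x), so that the gap between tile and stop is wide here: 24 to 28 mm at the start. Origin on the deck at the middle of its rear (+x) face. Two dark bolt heads stand 3 mm above its top. It is the left or the right one of the two stops.
- thick_stop: fixed steel stop behind the other half of the tile, 104 mm beside the thin one in y, its rear face in the same line; 100 mm long (y), 14 mm high but 33.5 mm deep (x), so that the gap is too narrow for the spacer here. Origin on the deck at the middle of its rear (+x) face.
- gap (a point): the middle of the front (-x) face of the thin stop, at deck level; axes of the warmer. The wide gap reaches from here about 24 to 28 mm in -x, to the far edge of the tile. Tile, spacer and stop in contact: spacer centre at x = -8 mm, tile centre at x = -46 mm from here.
- free_ring (a point): centre of the ring in front of the thick stop, at deck level: the place where the pan must go. The pan starts on the other ring, 104 mm beside it in y, in front of the thin stop.
- tile: loose white ceramic tile 60 (x) x 200 (y) x 14 mm, 0.38 kg, flat on the deck between rings and stops, long side along y; origin at the centre of its underside. It and the spacer slide under 2 to 3 N. Push its near long edge square, across from the spacer, best about 15 mm from the spacer's middle towards the tile's middle: elsewhere it turns. A standing push of about 12 N makes and holds it flush.
- spacer: loose dark steel spacer: a bar 16 (x) x 86 (y) x 20 mm high with an upright grip tab on its middle, 10 (x) x 30 (y) mm, from 20 to 50 mm height; about 0.18 kg. Origin at the centre of its underside. It stands on the table to the left or the right of the warmer, long side within 0.5 rad of world y.
- pan: small lidded steel saucepan, diameter 84 mm (lid 88), 50 mm high to the lid, with a round black lid knob of 26 mm diameter from 50 to 72 mm height on its axis (lid and pan are one piece); about 0.5 kg. Origin at the centre of its underside; a straight handle, 16 mm wide, points along its -x to 125 mm from the axis, at 31 to 41 mm height. It slides on the deck under 1 to 3 N.
- bottle_a: bystander: cream squeeze bottle, 72 mm wide, 213 mm tall, upright, to the left
- bottle_b: bystander: pale pink squeeze bottle, 72 mm wide, 213 mm tall, upright, to the right
- jar: bystander: jar with white lid, 56 mm wide, 75 mm tall
- bowl: bystander: paper bowl, 140 mm wide, 40 mm tall
- wedge: bystander: wooden wedge, 90 x 36 mm, about 29 mm high at its thick end, lying on the side of the warmer where the spacer is not
- spatula: bystander: spatula, 240 mm long, lying flat
- doughnut: bystander: iced doughnut, 86 mm wide, 34 mm high
Things that resemble listed ones, but are neither listed nor needed, are in the scene too. Leave any orange look-alike of the spacer alone. Leave any yellow look-alike of the tile alone.

How it is judged:
On the way, in this order (a step that is already met when the one before it is completed fails the run):
1. the saucepan stands on the other ring, let go (horizontal distance between pan and free_ring below 0.02 m and z of pan in the frame of free_ring below 0.005 m and angle between pan's own z axis and vertical below 0.08 rad and contact force between each of the arm, the fingers and pan below 0.3 N), for 0.2 s.
2. the spacer is fully down in the wide half of the gap, let go (y of spacer in the frame of gap between -0.022 and 0.022 m and z of spacer in the frame of gap below 0.004 m and x of spacer in the frame of gap between -0.024 and -0.005 m and angle between spacer's own z axis and vertical below 0.08 rad and contact force between each of the arm, the fingers and spacer below 0.3 N), for 0.2 s.
At the end, for the whole second after the job is handed in: Pan upright within 20 mm of the free ring's centre; spacer on the deck, within 22 mm of the thin stop's middle; both untouched. Tile and spacer square (0.04 rad), tile centre 46 mm (within 3.5) from the stop face; fingers on tile over 4 N, tile on spacer and spacer on stop over 1 N; at rest (all of step 1 and all of step 2 and x of spacer in the frame of gap above -0.0115 m and angle between the y axis of each of spacer, tile and the y axis of thin_stop, either way round below 0.04 rad and x of tile in the frame of gap between -0.0495 and -0.0425 m and z of tile in the frame of free_ring between -0.003 and 0.003 m and angle between tile's own z axis and vertical below 0.04 rad and contact force between the fingers and tile above 4 N and contact force between tile and spacer above 1 N and contact force between spacer and thin_stop above 1 N and linear speed of each of tile, pan below 0.01 m/s); the arm keeps its last pose, push and grip.
It fails at once if the saucepan is lifted more than 8 mm off the deck (z of pan in the frame of warmer above 0.02 m).
It fails at once if the saucepan is tipped (over 0.25 rad) (angle between pan's own z axis and vertical above 0.25 rad).
It fails at once if a bystander is moved by more than 30 mm (distance of any of bottle_a, bottle_b, jar, bowl, wedge, spatula, doughnut from where it was at the start of the episode above 0.03 m).
It also fails if it takes over 72 s, if anything falls off the work surface, if the arm or the gripper's body presses on something with over 40 N, if the wrist force passes 120 N, or if a joint passes its speed limit or range.

ROBOT

A 7-joint arm with a two-finger parallel gripper is mounted at the origin on the work surface. World frame = base frame: x ahead of the robot, y to its left, z up, the work surface at z = 0. Lengths are in m, angles in rad, forces in N, time in s.
With the tool pointing down it reaches from about 0.4 to 0.85 m from the base axis. Payload 4.5 kg.
Tool frame: the origin (TCP) lies midway between the tips of the shut fingers; the grasp point (between the pads) lies 19 mm behind it (robot.grip_depth is the distance from the TCP to the grasp point, in m); x points along the fingers, y is the direction in which the jaws open and shut, and the axes are right-handed (so a half turn about x gives the same grasp; the last joint's range is limited). The gripper opens to 88 mm and grips with 3 to 60 N. Pads are 18 mm wide; open, the fingers measure 123 mm over their backs; the gripper's body (75 mm by 187 mm) begins 45 mm behind the grasp point.
Start: joints at [-1.274, 0.689, -0.195, 1.565, 0.157, 0.902, -0.215], TCP at [0.162, 0.604, 0.212] pointing down, gripper open.
Joint ranges: [-3.01, 3.01], [-0.46, 2.08], [-1.47, 1.51], [0.13, 2.56], [-1, 4.14], [0.04, 2.09], [-2.66, 2.66]. Speed limits (rad/s): [2.57, 2.57, 3.14, 3.14, 3.14, 3.14, 3.14].

INTERFACE

Orientations are given as a rotation vector (axis times angle).
In Python, from cell import robot gives the robot as it stands.
- The arm moves only by the tool jog_arm, never from a script. Its argument "commands" is a list of rows, each a list of 6 numbers: the shift along the tool's x, y, z in m, then the turn, a rotation vector about the tool's x, y, z in rad. In form: [[dx, dy, dz, wx, wy, wz], ...]. A call has 1 to 12 rows; each row is the pose to reach, as a shift and turn from the pose commanded when the call began, along the tool's axes at that moment; what a row does not reach only later rows make up. A row lasts 1/8 s, in which the tool goes at most 62.5 mm and 10.7 degrees, less where a joint would pass 70% of its speed; a pose out of reach is approached as far as the arm can. A call with a gripper value outside its range is refused whole. "grip" is the opening, from 0 (shut) to 1 (fully open), set as the call begins (left out, the last holds). The fingers move at their own pace and stop on an object; "grip_force" is the grip in N (left out, the last holds). Time passes only in rows, so rows that repeat a pose let the fingers close. It gives the time, the measured TCP pose, the force and the opening at its end, in the units of the state.
- robot.read_state(): the state, without advancing time (a new reading comes with each control period).
- robot.read_camera(name): name is "scene" or "top" or "wrist"; returns the picture (420x560x3 uint8, red, green, blue); there is no depth.
- robot.calibration(name): a dict with "vertical_fov" (degrees; the focal length in pixels is half the picture's height over the tangent of half this angle, whatever the lens; pixels are square), "cx", "cy" (the principal point, pixels), "T" (4x4, takes a point from camera to world coordinates); the wrist camera has in their place "T_tool_cam" (4x4, takes a point from camera to tool coordinates, whose origin is the TCP and whose axes are the tool frame's). Camera axes: x right, y down, z forward; pixel columns grow to the right and rows downward; lengths in m; the calibration is good to about 2 mm. A picture is of the moment at which its call begins: read the wrist's pose just before it. calibration takes no time and is no camera call.
- robot.hand_in(): hands the job in, once; it reports no verdict.
Trained networks look in the newest picture that a camera, given by its name, has taken for a name from the list of things; names that differ only in an ending like _2 or _b are one class to them, and where a whole thing is asked for, a point or a joint stands for the part that bears it (a point fixed in the world has none). Each returns a list of dicts, best first, with "confidence" (0 to 1); they miss things now and then, are a little off and sometimes report something else, mostly with a low value. They report only what shows in the picture. A call takes as long as a camera call. They do not tell look-alikes from the thing itself.
- robot.cut_out(camera, name): "pixels" (420x560 bool, what is visible of it) and "bbox" ([centre column, centre row, width, height] in pixels, round what is visible of it).
- robot.spot_point(camera, name): "centre" ([row, column] in pixels: a listed point, or the origin of a listed thing).
The state is a dict: "clock": time; "joint_positions": joint angles; "qvel": joint speeds; "joint_efforts": joint torques, N m; "eef_pos": TCP position; "eef_rot": TCP orientation; "wrist_force": force on the tool from outside, world axes, zero at the start; "ft_torque": the same for the moment, N m; "opening": finger opening in m.
Only numpy, scipy, OpenCV 4.12 (cv2) and the standard library are available. Lean on these libraries where they do the work, as an engineer would, in place of code of your own. Each camera call takes 0.05 s, during which the arm holds its last target. There are 200 camera calls.

## Working session

There is one attempt and no reset: what is moved stays moved. The work goes in short steps, Python scripts to look and compute and a tool call to move; the robot and the scene stay as the last step left them, time stands still between calls to the robot, and variables do not carry over. Pictures are saved under pics/ and viewed, about 8 in all and at most 12, crops included, and the job is handed in when it is done.

Besides the shell and the picture viewer there is one more tool, called after "Emit:" as name(argument=value, ...) on one line, values as JSON. jog_arm: Moves the arm, as the interface text tells. Its arguments: {"type":"object","properties":{"commands":{"type":"array","items":{"type":"array","items":{"type":"number"}}},"grip":{"type":"number"},"grip_force":{"type":"number"}},"required":["commands"]}

```bash
mkdir -p pics
cat > h.py <<'E'
import numpy as np, cv2
from scipy.spatial.transform import Rotation as R
from cell import robot
def cam(name, st=None):
    c=robot.calibration(name); f=210/np.tan(np.radians(c["vertical_fov"])/2)
    if "T" in c: T=np.array(c["T"])
    else:
        T=np.eye(4);T[:3,:3]=R.from_rotvec(st["eef_rot"]).as_matrix();T[:3,3]=st["eef_pos"];T=T@np.array(c["T_tool_cam"])
    return f,c["cx"],c["cy"],T
def ray(C,u,v,z):
    f,cx,cy,T=C; d=T[:3,:3]@np.array([(u-cx)/f,(v-cy)/f,1]);o=T[:3,3]
    return (o+d*(z-o[2])/d[2])[:2]
def proj(C,p):
    f,cx,cy,T=C; q=T[:3,:3].T@(np.array(p)-T[:3,3]); return f*q[0]/q[2]+cx,f*q[1]/q[2]+cy
def save(im,n): cv2.imwrite("pics/"+n,im[:,:,::-1])
E
python3 - <<'E'
from h import *
s=robot.read_state();print(s)
for n in("top","scene"):
    im=robot.read_camera(n);save(im,n+"0.png");C=cam(n);print(n,C[0],C[3][:3,3])
    for k in["pan","tile","spacer","thin_stop","thick_stop","free_ring","gap","warmer"]:
        z={"pan":.012,"tile":.012,"spacer":0,"warmer":0}.get(k,.012)
        for r in robot.spot_point(n,k)[:3]:
            v,u=r["centre"];print(k,round(r["confidence"],2),round(u),round(v),ray(C,u,v,z).round(4))
print(robot.calibration("wrist"))
E
```

```text
{'clock': 0.0, 'joint_positions': array([-1.27423067,  0.690002  , -0.19449623,  1.56634246,  0.15727822,
        0.90253943, -0.21509406]), 'qvel': array([-0.00149031, -0.00100739,  0.00144438,  0.00011079,  0.00175094,
       -0.00099667,  0.00181008]), 'joint_efforts': array([ 2.22352724e-04, -5.27577817e+01, -1.26685783e+00, -1.53432530e+01,
       -5.26022469e-02,  6.52948205e-03,  1.73230951e-04]), 'eef_pos': array([0.16222187, 0.60285492, 0.21119883]), 'eef_rot': array([ 0.20472701,  1.561054  , -0.20771739]), 'wrist_force': array([-0.39026834, -0.92420819, -0.12498194]), 'ft_torque': array([ 0.00030787, -0.02700464,  0.02231916]), 'opening': 0.0883010890295913}
top 450.5515410279369 [ 0.25804909 -0.00374588  1.5728428 ]
pan 0.89 279 196 [ 0.4825 -0.0411]
tile 0.82 257 172 [0.5677 0.036 ]
tile 0.63 337 253 [ 0.2799 -0.2335]
spacer 0.72 184 237 [0.3483 0.2937]
spacer 0.58 175 205 [0.4608 0.3251]
thin_stop 0.5 265 150 [0.6473 0.0054]
thick_stop 0.51 239 154 [0.6359 0.0968]
gap 0.72 271 153 [ 0.6362 -0.0171]
warmer 0.81 256 176 [0.5568 0.0387]
scene 514.5434989176961 [ 1.40829632
[... 250 characters left out ...]
3 313 179 [0.3629 0.2904]
thin_stop 0.49 313 248 [ 0.6465 -0.0118]
thick_stop 0.81 338 231 [0.6398 0.1006]
free_ring 0.47 137 328 [ 0.5735 -0.5137]
gap 0.69 309 244 [ 0.6244 -0.0064]
warmer 0.87 304 234 [0.5701 0.0287]
warmer 0.23 135 328 [ 0.5598 -0.5137]
{'vertical_fov': 59.320786111561574, 'cx': 279.9468736285334, 'cy': 206.73314026256014, 'T_tool_cam': array([[ 6.45485120e-05, -2.66532281e-01,  9.63825990e-01,
        -1.72889445e-01],
       [ 9.99999996e-01,  7.32596610e-05, -4.67122154e-05,
         7.58092609e-04],
       [-5.81592520e-05,  9.63825989e-01,  2.66532285e-01,
        -6.88291717e-02],
       [ 0.00000000e+00,  0.00000000e+00,  0.00000000e+00,
         1.00000000e+00]])}
```

Run:
```python
import cv2
a=cv2.imread("pics/top0.png");cv2.imwrite("pics/topc.png",cv2.resize(a[100:300,130:390],None,fx=3,fy=3,interpolation=cv2.INTER_CUBIC))
```

```text
(no output)
```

View pics/topc.png

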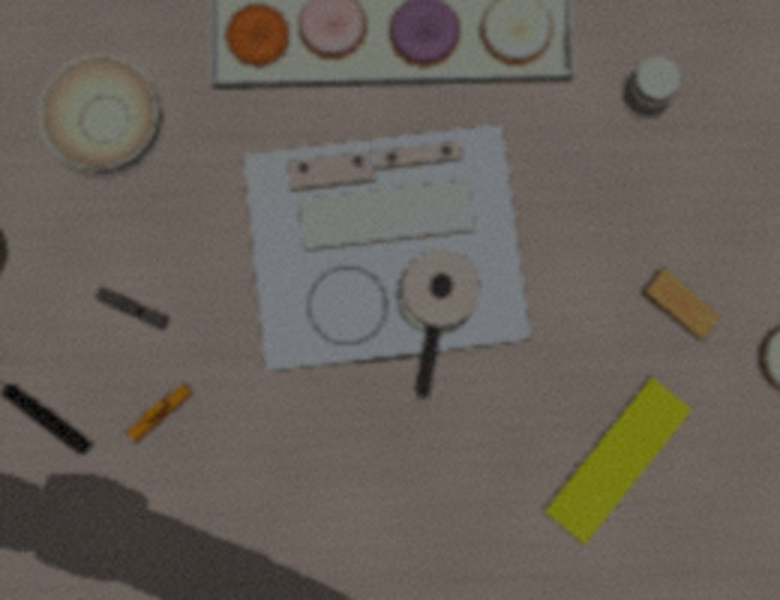

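View pics/scene0.png

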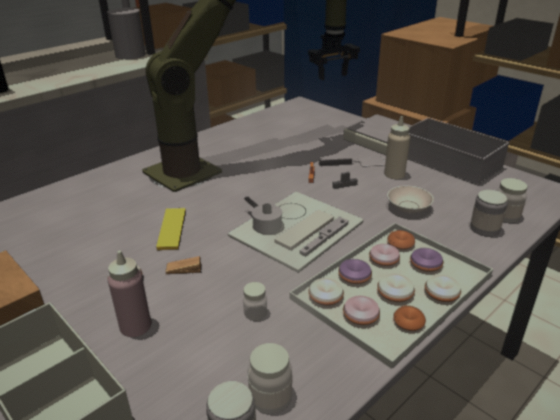

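The top view shows the dark spacer left at about (174,202). The pan is on the right ring, in front of the thin stop on the right, and the free ring is on the left at about (246,202). The orange and yellow look-alikes are nearer the robot. Next I'll get a wrist view over the deck.

```bash
cat >> h.py <<'E'
def tool(yaw):  # tool x down, tool y = (-sin,cos): jaws along left at yaw 0
    s,c=np.sin(yaw),np.cos(yaw); return np.array([[0,-s,c],[0,c,s],[-1,0,0]])
def delta(p,yaw,st=None):
    st=st or robot.read_state(); M=R.from_rotvec(st["eef_rot"]).as_matrix()
    return np.r_[M.T@(np.array(p)-st["eef_pos"]), R.from_matrix(M.T@tool(yaw)).as_rotvec()].round(4).tolist()
E
python3 - <<'E'
from h import *
C=cam("top")
for n,u,v in[("c1",247,155),("c2",502,126),("c3",529,338),("c4",267,368),("ring",347,305)]: print(n,ray(C,u/3+130,v/3+100,.012).round(4))
print("spacer",ray(C,132/3+130,307/3+100,.02).round(4))
print(delta((.5,.04,.32),0.1))
E
```

```text
c1 [0.6463 0.1924]
c2 [ 0.6746 -0.1105]
c3 [ 0.421  -0.1337]
c4 [0.3933 0.1704]
ring [0.4645 0.0769]
spacer [0.467  0.3252]
[-0.108, -0.4565, 0.4725, -0.3628, -0.0, -0.0001]
```

Emit:
jog_arm(commands=[[-0.108,0,0,0,0,0],[-0.108,0,0,0,0,0],[-0.108,-0.4565,0.4725,-0.363,0,0],[-0.108,-0.4565,0.4725,-0.363,0,0],[-0.108,-0.4565,0.4725,-0.363,0,0],[-0.108,-0.4565,0.4725,-0.363,0,0],[-0.108,-0.4565,0.4725,-0.363,0,0],[-0.108,-0.4565,0.4725,-0.363,0,0],[-0.108,-0.4565,0.4725,-0.363,0,0],[-0.108,-0.4565,0.4725,-0.363,0,0],[-0.108,-0.4565,0.4725,-0.363,0,0],[-0.108,-0.4565,0.4725,-0.363,0,0]])

```text
clock: 2.4
eef_pos: [0.4845, 0.0657, 0.3203]
eef_rot: [-0.079, 1.568, 0.079]
wrist_force: [-0.5, 0.7, -0.8]
opening: 0.088
```

Run:
```python
from h import *
s=robot.read_state();im=robot.read_camera("wrist");save(im,"w1.png");C=cam("wrist",s);print(s["eef_pos"],s["eef_rot"])
for k in["pan","tile","spacer","thin_stop","thick_stop","free_ring","gap","warmer"]:
    z={"spacer":0,"warmer":0}.get(k,.012)
    for r in robot.spot_point("wrist",k)[:2]:
        v,u=r["centre"];print(k,round(r["confidence"],2),round(u),round(v),ray(C,u,v,z).round(4))
```

```text
[0.48452007 0.0657225  0.32034279] [-0.07853688  1.56837904  0.07916439]
pan 0.57 205 146 [ 0.4776 -0.0312]
pan 0.21 255 212 [0.5598 0.0398]
tile 0.79 245 216 [0.5667 0.0266]
spacer 0.7 473 67 [0.3464 0.2961]
spacer 0.55 474 168 [0.4718 0.3283]
thin_stop 0.94 216 271 [ 0.653  -0.0081]
thick_stop 0.94 288 271 [0.6418 0.094 ]
gap 0.7 216 255 [ 0.6286 -0.0097]
gap 0.2 245 216 [0.5663 0.027 ]
warmer 0.95 254 211 [0.5618 0.0374]
```

View pics/w1.png

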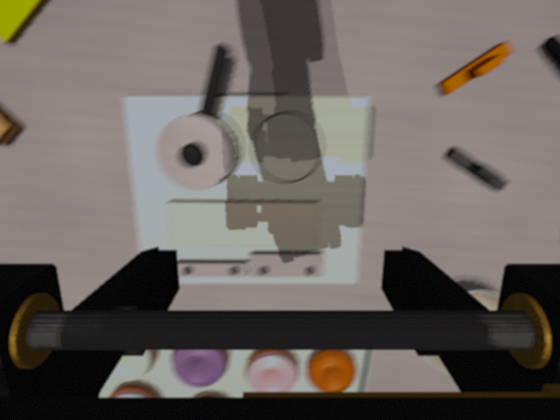

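The wrist view shows the knob at about (193,153), the free ring at about (287,146), the stops at row 270 (thin on the left of the picture, which is -y), and the dark spacer at (475,168).

Run:
```python
from h import *
im=cv2.imread("pics/w1.png");g=im.max(2)
import types
s=dict(eef_pos=np.array([0.48452,0.06572,0.32034]),eef_rot=np.array([-0.07853688,1.56837904,0.07916439]));C=cam("wrist",s)
m=(g[135:172,175:212]<70).astype(np.uint8);n,l,st,ce=cv2.connectedComponentsWithStats(m);i=1+st[1:,4].argmax();print(st[i],ce[i])
u,v=ce[i]+[175,135];print("knob",u,v,ray(C,u,v,.082))
print("ring",ray(C,287,146,.012))
T=cam("top");im=cv2.imread("pics/top0.png").max(2)[180:210,260:295];m=(im<60).astype(np.uint8);n,l,st,ce=cv2.connectedComponentsWithStats(m);print(st,ce)
print("knob top",ray(T,441.5/3+130,286/3+100,.083), "ring",ray(T,347/3+130,305/3+100,.012))
print("handle end",ray(T,422/3+130,396/3+100,.048))
```

```text
[  8   9  19  21 324] [17.01851852 19.22222222]
knob 192.01851851851853 154.22222222222223 [ 0.47908601 -0.03226861]
ring [0.46683463 0.07405883]
[[   0    0   35   30 1009]
 [  14   12    6    7   37]
 [  12   29    4    1    4]] [[17.03369673 14.4271556 ]
 [16.45945946 14.91891892]
 [13.5        29.        ]]
knob top [ 0.47402268 -0.03232264] ring [0.46453986 0.07688252]
handle end [ 0.35443819 -0.0078237 ]
```

Run:
```python
from h import *
print(delta((.477,-.032,.12),0.109))
```

```text
[0.2001, -0.1, -0.0164, -0.0057, 0.0, -0.0006]
```

Emit:
jog_arm(commands=[[0.2,-0.1,-0.0165,-0.006,0,0],[0.2,-0.1,-0.0165,-0.006,0,0],[0.2,-0.1,-0.0165,-0.006,0,0],[0.2,-0.1,-0.0165,-0.006,0,0],[0.2,-0.1,-0.0165,-0.006,0,0],[0.2,-0.1,-0.0165,-0.006,0,0]])

```text
clock: 3.6
eef_pos: [0.4783, -0.032, 0.1211]
eef_rot: [-0.084, 1.567, 0.086]
wrist_force: [1.2, 0.7, 0.1]
opening: 0.0881
```

Run:
```python
from h import *
s=robot.read_state();im=robot.read_camera("wrist");save(im,"w2.png");C=cam("wrist",s);print(s["eef_pos"])
print(delta((.477,-.032,.067),0.109))
g=im.max(2)
for p in [(.477,-.032,.084)]: print(proj(C,p))
u0,v0=map(int,proj(C,(.477,-.032,.084)))
m=(g[v0-45:v0+45,u0-50:u0+50]<70).astype(np.uint8);n,l,st,ce=cv2.connectedComponentsWithStats(m)
for i in range(1,n):
    if st[i,4]>150: print(st[i],ce[i],ray(C,*(ce[i]+[u0-50,v0-45]),.083))
```

```text
[ 0.4783162  -0.03204915  0.12114801]
[0.0545, 0.0002, -0.0018, -0.0006, 0.0033, -0.0007]
(np.float64(278.7706730729726), np.float64(221.34018621211382))
[  32   18   44   49 1700] [53.49647059 42.64470588] [ 0.47545894 -0.03052616]
```

View pics/w2.png

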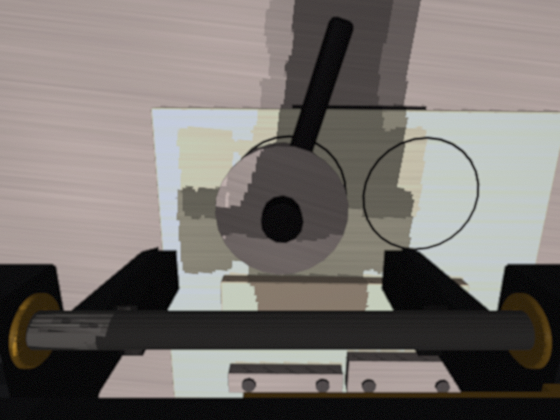

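Emit:
jog_arm(commands=[[0.054,0.0015,-0.0025,0,0,0],[0.054,0.0015,-0.0025,0,0,0],[0.054,0.0015,-0.0025,0,0,0]])

```text
clock: 4.03
eef_pos: [0.4756, -0.0319, 0.0678]
eef_rot: [-0.084, 1.567, 0.084]
wrist_force: [0.7, 0.8, 0.4]
opening: 0.0878
```

Emit:
jog_arm(commands=[[0,0,0,0,0,0],[0,0,0,0,0,0],[0,0,0,0,0,0],[0,0,0,0,0,0],[0,0,0,0,0,0]], grip=0, grip_force=8)

```text
clock: 4.65
eef_pos: [0.4745, -0.0325, 0.066]
eef_rot: [-0.083, 1.569, 0.083]
wrist_force: [-0.6, -0.4, 0.6]
opening: 0.0404
```

Run:
```python
from h import *
s=dict(eef_pos=np.array([0.4783162,-0.03204915,0.12114801]),eef_rot=robot.read_state()["eef_rot"]);C=cam("wrist",s)
r=ray(C,421,193,.012);print("ring",r, "oldring",ray(C,295,190,.012))
for n,u,v,z in[("bolt",249,385,.029),("b2",322,385,.029),("b3",369,386,.029),("b4",442,386,.029),("thinFL",229,366,.026),("thinFR",341,366,.026),("fr edgeL",152,108,.012),("fr edgeR",560,111,.012)]: print(n,ray(C,u,v,z).round(4))
st=robot.read_state();print(st["eef_pos"],st["wrist_force"],st["opening"])
print(delta((*r,st["eef_pos"][2]),.109,st))
```

```text
ring [0.46474798 0.07879031] oldring [ 0.47284398 -0.01989755]
bolt [ 0.6441 -0.0403]
b2 [0.6374 0.0222]
b3 [0.6341 0.0626]
b4 [0.6275 0.1251]
thinFL [ 0.6291 -0.059 ]
thinFR [0.6189 0.0364]
fr edgeL [ 0.4224 -0.1322]
fr edgeR [0.3925 0.1682]
[ 0.47450391 -0.03245757  0.06599563] [-0.62779537 -0.41780822  0.61374316] 0.04039730854371657
[0.0, 0.1117, 0.0021, -0.0028, -0.0001, -0.0001]
```

Emit:
jog_arm(commands=[[0,0,0,0,0,0],[0,0,0,0,0,0],[0,0,0,0,0,0],[0,0,0,0,0,0]], grip=0, grip_force=8)

```text
clock: 5.15
eef_pos: [0.4745, -0.0325, 0.066]
eef_rot: [-0.083, 1.569, 0.083]
wrist_force: [-0.4, 0.1, -0.0]
opening: 0.0014
```

Run:
```python
from h import *
st=robot.read_state();print(st["eef_pos"],st["wrist_force"],st["opening"])
print(delta((.4655,.077,.067),.1,st))
```

```text
[ 0.47454888 -0.03247652  0.06599268] [-0.35519491  0.08851829 -0.04672852] 0.0013666050784130388
[-0.001, 0.1098, 0.0026, 0.0062, 0.0, -0.0001]
```

Run:
```python
from h import *
im=np.vstack([robot.read_camera("wrist")[:, :],]);sc=robot.read_camera("scene")[130:270,180:390]
sc=cv2.resize(sc,(560,373));save(np.vstack([cv2.resize(im,(300,225)),cv2.resize(sc,(300,200))]),"w3.png")
```

```text
(no output)
```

View pics/w3.png

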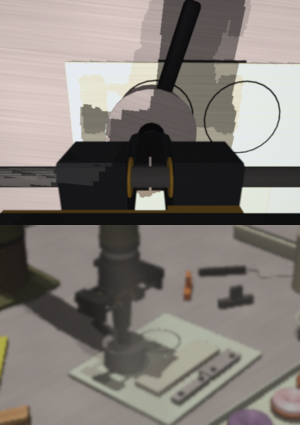

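Run:
```python
from h import *
im=robot.read_camera("wrist")[150:400,140:420];sc=robot.read_camera("scene")[170:270,215:335]
save(np.hstack([cv2.resize(im,(448,400)),cv2.resize(sc,(350,400),interpolation=cv2.INTER_CUBIC)]),"w4.png")
print(robot.read_state()["opening"])
```

```text
0.0003898450281169461
```

View pics/w4.png

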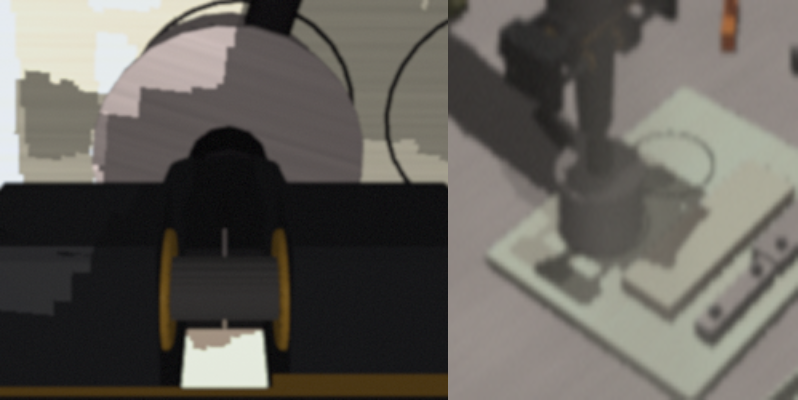

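The fingers report fully shut and the picture agrees, so they missed the knob. The knob arc still shows under the tips at about (282,235). I'll open up and remeasure.

Emit:
jog_arm(commands=[[0,0,0,0,0,0],[0,0,0,0,0,0],[0,0,0,0,0,0],[0,0,0,0,0,0],[0,0,0,0,0,0],[0,0,0,0,0,0]], grip=1)

```text
clock: 6.1
eef_pos: [0.4745, -0.0325, 0.066]
eef_rot: [-0.083, 1.569, 0.083]
wrist_force: [-0.3, -0.7, -0.4]
opening: 0.0581
```

Run:
```python
from h import *
s=robot.read_state();im=robot.read_camera("wrist");C=cam("wrist",s);print(s["eef_pos"],s["opening"])
sc=robot.read_camera("scene");S=cam("scene")
for z in(.062,.084): print(z,proj(C,(.4755,-.0305,z)),proj(S,(.4755,-.0305,z)),"tcp",proj(S,s["eef_pos"]))
a=cv2.resize(im[150:400,140:420],(448,400));b=cv2.resize(sc[170:270,215:335],(350,400),interpolation=cv2.INTER_CUBIC)
save(np.hstack([a,b]),"w5.png")
```

```text
[ 0.47452482 -0.03247411  0.06598691] 0.05812406074511045
0.062 (np.float64(281.87945288032586), np.float64(245.82873593339954)) (np.float64(265.56903595943214), np.float64(211.52729513617285)) tcp (np.float64(264.7923422513585), np.float64(210.47873553419413))
0.084 (np.float64(282.1206980020622), np.float64(263.64761049680794)) (np.float64(265.3648732056141), np.float64(204.9761153340749)) tcp (np.float64(264.7923422513585), np.float64(210.47873553419413))
```

View pics/w5.png

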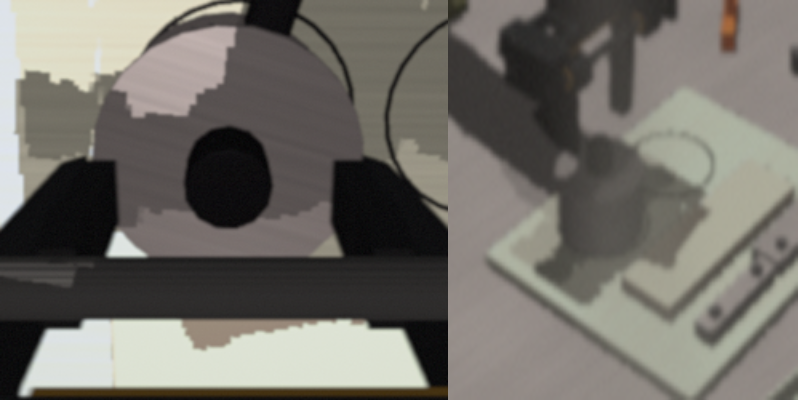

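Geometry in this view puts the real fingertips close to the knob's top (z ≈ 0.084), higher than the reported TCP. I'll lower in small steps and watch the force.

Emit:
jog_arm(commands=[[0.003,0.002,0.001,0.016,0,0],[0.006,0.002,0.001,0.016,0,0],[0.006,0.002,0.001,0.016,0,0]], grip=0.6)

```text
clock: 6.58
eef_pos: [0.4751, -0.0303, 0.0597]
eef_rot: [-0.071, 1.57, 0.071]
wrist_force: [0.1, -0.6, -0.1]
opening: 0.053
```

Emit:
jog_arm(commands=[[0.002,0,0,0,0,0],[0.004,0,0,0,0,0],[0.004,0,0,0,0,0]])

```text
clock: 6.95
eef_pos: [0.4752, -0.0304, 0.0558]
eef_rot: [-0.071, 1.57, 0.071]
wrist_force: [-0.1, 0.7, 0.1]
opening: 0.0525
```

Emit:
jog_arm(commands=[[0.003,0,0,0,0,0],[0.006,0,0,0,0,0],[0.006,0,0,0,0,0]])

```text
clock: 7.32
eef_pos: [0.4751, -0.0304, 0.0497]
eef_rot: [-0.071, 1.57, 0.071]
wrist_force: [-0.0, 0.1, 0.1]
opening: 0.0526
```

Emit:
jog_arm(commands=[[0,0,0,0,0,0],[0,0,0,0,0,0],[0,0,0,0,0,0],[0,0,0,0,0,0],[0,0,0,0,0,0]], grip=0, grip_force=8)

```text
clock: 7.95
eef_pos: [0.4754, -0.0305, 0.0501]
eef_rot: [-0.071, 1.569, 0.071]
wrist_force: [0.1, -0.5, 0.6]
opening: 0.0257
```

Run:
```python
from h import *
s=robot.read_state();print(delta((.4655,.077,s["eef_pos"][2]),.0905,s))
```

```text
[-0.0, 0.108, -0.0002, -0.0005, 0.0002, 0.0001]
```

Emit:
jog_arm(commands=[[0,0.01,0,0,0,0],[0,0.02,0,0,0,0],[0,0.03,0,0,0,0],[0,0.04,0,0,0,0],[0,0.05,0,0,0,0],[0,0.06,0,0,0,0],[0,0.07,0,0,0,0],[0,0.08,0,0,0,0],[0,0.09,0,0,0,0],[0,0.1,0,0,0,0],[0,0.107,0,0,0,0],[0,0.107,0,0,0,0]])

```text
clock: 9.45
eef_pos: [0.4656, 0.078, 0.05]
eef_rot: [-0.071, 1.569, 0.074]
wrist_force: [-1.0, 2.0, 3.4]
opening: 0.0255
```

Emit:
jog_arm(commands=[[0,0,0,0,0,0],[0,0,0,0,0,0],[0,0,0,0,0,0],[0,0,0,0,0,0],[-0.04,0,0,0,0,0],[-0.08,0,0,0,0,0],[-0.13,0,0,0,0,0],[-0.18,0,0,0,0,0],[-0.22,0,0,0,0,0],[-0.22,0,0,0,0,0]], grip=0.65)

```text
clock: 10.7
eef_pos: [0.4675, 0.0765, 0.2727]
eef_rot: [-0.069, 1.563, 0.071]
wrist_force: [-0.1, -0.3, 0.1]
opening: 0.0569
```

Run:
```python
from h import *
s=robot.read_state();im=robot.read_camera("wrist");save(im,"w6.png");C=cam("wrist",s);print(s)
for k in["pan","tile","spacer","thin_stop","thick_stop","free_ring","gap","warmer"]:
    z={"spacer":0,"warmer":0}.get(k,.012)
    for r in robot.spot_point("wrist",k)[:2]:
        v,u=r["centre"];print(k,round(r["confidence"],2),round(u),round(v),ray(C,u,v,z).round(4))
```

```text
{'clock': 10.7, 'joint_positions': array([-0.15197858,  0.40592155, -0.1567134 ,  1.93055536,  0.08620626,
        0.80470222,  1.30491837]), 'qvel': array([-0.00590906,  0.05672033,  0.00508301,  0.06273856,  0.00569478,
       -0.03560899, -0.00433774]), 'joint_efforts': array([ 9.75751108e-02, -3.94406247e+01, -4.26074909e-01, -1.49373731e+01,
       -3.78417468e-02,  3.54388934e-01,  4.62937122e-02]), 'eef_pos': array([0.46750522, 0.0765086 , 0.272717  ]), 'eef_rot': array([-0.06938523,  1.56303993,  0.07136749]), 'wrist_force': array([-0.12869058, -0.27112284,  0.05100929]), 'ft_torque': array([ 3.26576127e-02, -3.17436300e-05,  5.85443818e-04]), 'opening': 0.056946006785691304}
pan 0.85 283 163 [0.4667 0.0813]
pan 0.62 233 241 [0.5697 0.0275]
tile 0.69 233 239 [0.5671 0.0273]
tile 0.28 243 234 [0.5603 0.0393]
spacer 0.85 480 74 [0.3464 0.2959]
spacer 0.61 482 180 [0.4675 0.3278]
thin_stop 0.82 200 296 [ 0.6517 -0.0116]
thick_stop 0.83 282 294 [0.6384 0.0959]
free_ring 0.53 233 241 [0.5706 0.0273]
free_ring 0.45 202 283 [ 0.6322 -0.009 ]
gap 0.63 201 279 [ 0.6262 -0.0102]
warmer 0.79 239 235 [0.5657 0.0342]
```

View pics/w6.png

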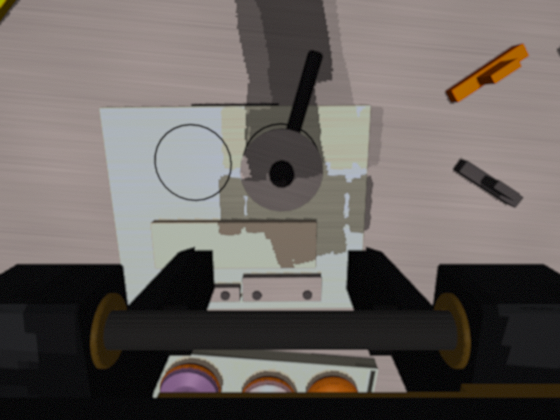

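The pan now stands on the left ring, with the knob at (282,174) and the arc of the free ring just visible. The old ring is empty at (193,162), and the dark spacer lies at about (488,183).

Run:
```python
from h import *
s=robot.read_state();C=cam("wrist",s)
im=cv2.imread("pics/w6.png");g=im.max(2)
old=ray(C,193,162,.012);print("oldring",old,"knob",ray(C,282,174,.084),"free ring from old", old+.104*np.array([-np.sin(.1),np.cos(.1)]))
def rect(x0,x1,y0,y1,t):
    m=(g[y0:y1,x0:x1]<t).astype(np.uint8);n,l,st,ce=cv2.connectedComponentsWithStats(m);i=1+st[1:,4].argmax()
    p=np.argwhere(l==i)[:,::-1]+[x0,y0];return cv2.minAreaRect(p.astype(np.float32)),p
r,p=rect(440,540,145,220,85);print(r)
W=np.array([ray(C,*q,.02) for q in p]);print(cv2.minAreaRect((W*1000).astype(np.float32)))
# tile corners
print([ray(C,u,v,.026).round(4) for u,v in[(152,221),(317,220),(152,268)]])
for n,u,v in [("b2",225,296),("b3",257,296),("b4",308,296)]: print(n,ray(C,u,v,.029))
yaw=-2.07
print(delta((.467,.326,.2),yaw))
```

```text
oldring [ 0.47007662 -0.02491127] knob [0.46184704 0.07862805] free ring from old [0.45969395 0.07856916]
((487.147705078125, 182.8210906982422), (73.34976196289062, 15.911421775817871), 32.82853698730469)
((462.37799072265625, 319.7430419921875), (91.29753875732422, 17.646650314331055), 64.10457611083984)
[array([ 0.5423, -0.0682]), array([0.5234, 0.1261]), array([ 0.603 , -0.0682])]
b2 [0.63130388 0.02324747]
b3 [0.627702   0.06292731]
b4 [0.62196191 0.12616262]
[0.0692, 0.2487, 0.0243, 2.1603, -0.0008, 0.0018]
```

Emit:
jog_arm(commands=[[0.045,0.242,0.022,2.115,0,0],[0.045,0.242,0.022,2.115,0,0],[0.045,0.242,0.022,2.115,0,0],[0.045,0.242,0.022,2.115,0,0],[0.045,0.242,0.022,2.115,0,0],[0.045,0.242,0.022,2.115,0,0],[0.045,0.242,0.022,2.115,0,0],[0.045,0.242,0.022,2.115,0,0],[0.045,0.242,0.022,2.115,0,0],[0.045,0.242,0.022,2.115,0,0],[0.045,0.242,0.022,2.115,0,0],[0.045,0.242,0.022,2.115,0,0]], grip=0.7)

```text
clock: 12.65
eef_pos: [0.4654, 0.3193, 0.2245]
eef_rot: [1.536, 0.957, -1.538]
wrist_force: [-1.1, 1.5, -0.1]
opening: 0.0615
```

Emit:
jog_arm(commands=[[0,0,0,0,0,0],[0,0,0,0,0,0]])

```text
clock: 12.9
eef_pos: [0.4656, 0.3192, 0.2248]
eef_rot: [1.534, 0.96, -1.535]
wrist_force: [0.9, -0.9, 0.4]
opening: 0.0618
```

Run:
```python
from h import *
S=cam("scene");robot.read_camera("scene")
for r in robot.cut_out("scene","bottle_a")[:2]:
    u,v,w,h=r["bbox"];print("bottle",r["confidence"],r["bbox"],ray(S,u,v+h/2-8,0))
s=robot.read_state();im=robot.read_camera("wrist");save(im,"w7.png");C=cam("wrist",s);print(s["eef_pos"],s["joint_positions"].round(2))
for r in robot.spot_point("wrist","spacer")[:2]:
    v,u=r["centre"];print(r["confidence"],u,v,ray(C,u,v,0))
for r in robot.cut_out("wrist","spacer")[:2]:
    p=np.argwhere(r["pixels"])[:,::-1];print(r["confidence"],r["bbox"],len(p),cv2.minAreaRect(p.astype(np.float32)))
    W=np.array([ray(C,*q,.02) for q in p]);print(cv2.minAreaRect((W*1000).astype(np.float32)))
```

```text
bottle 0.85 [130.9, 294.3, 44.4, 83.6] [ 0.55224346 -0.51957613]
bottle 0.56 [397.6, 148.2, 26.4, 61.9] [0.53336408 0.54228262]
[0.46575634 0.31917732 0.22493488] [-0.96  0.64  0.48  1.76 -0.38  0.84 -0.76]
0.85 275.4 162.2 [0.46475952 0.32976457]
0.79 194.7 233.3 [0.34596569 0.29695659]
0.9 [194.3, 235.9, 83.3, 48.5] 1696 ((190.68069458007812, 240.34568786621094), (80.23042297363281, 29.71890640258789), 22.932100296020508)
((345.7827453613281, 295.53851318359375), (34.859039306640625, 85.8744888305664), 39.42544174194336)
0.72 [280.2, 162.0, 16.8, 87.8] 1253 ((279.3312072753906, 162.002197265625), (82.16190338134766, 15.725945472717285), 89.25594329833984)
((469.4043273925781, 329.6767272949219), (84.82424926757812, 16.001161575317383), 64.41725158691406)
```

View pics/w7.png

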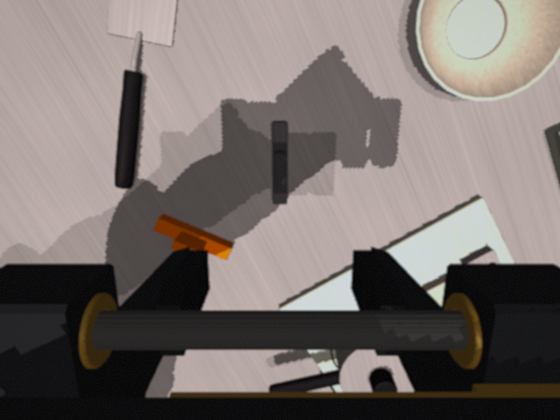

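The spacer stands upright in the picture at (279,162), aligned with the jaws. The orange look-alike is clear at (195,236). Now descending.

Run:
```python
from h import *
print(delta((.469,.3297,.008),np.radians(64.4-180)))
```

```text
[0.2171, -0.0017, -0.0108, -0.007, -0.0002, 0.0001]
```

Emit:
jog_arm(commands=[[0.05,-0.0017,-0.0108,-0.007,0,0],[0.1,-0.0017,-0.0108,-0.007,0,0],[0.15,-0.0017,-0.0108,-0.007,0,0],[0.18,-0.0017,-0.0108,-0.007,0,0],[0.195,-0.0017,-0.0108,-0.007,0,0],[0.205,-0.0017,-0.0108,-0.007,0,0],[0.205,-0.0017,-0.0108,-0.007,0,0]])

```text
clock: 14.02
eef_pos: [0.4693, 0.3298, 0.0203]
eef_rot: [1.531, 0.964, -1.53]
wrist_force: [-0.3, 0.5, 0.3]
opening: 0.0617
```

Emit:
jog_arm(commands=[[0.004,0,0,0,0,0],[0.008,0,0,0,0,0],[0.012,0,0,0,0,0],[0.012,0,0,0,0,0]])

```text
clock: 14.52
eef_pos: [0.4688, 0.3296, 0.0078]
eef_rot: [1.53, 0.964, -1.531]
wrist_force: [-0.1, 0.2, -0.2]
opening: 0.0617
```

Emit:
jog_arm(commands=[[0,0,0,0,0,0],[0,0,0,0,0,0],[0,0,0,0,0,0],[0,0,0,0,0,0],[0,0,0,0,0,0],[0,0,0,0,0,0],[0,0,0,0,0,0]], grip=0, grip_force=20)

```text
clock: 15.4
eef_pos: [0.469, 0.3296, 0.008]
eef_rot: [1.53, 0.963, -1.53]
wrist_force: [0.5, 0.7, -0.8]
opening: 0.0098
```

Gripped on the tab (9.8 mm). Lifting and carrying it to a look pose over the gap.

Emit:
jog_arm(commands=[[-0.04,0,0,0,0,0],[-0.09,0,0,0,0,0],[-0.14,0,0,0,0,0],[-0.15,0,0,0,0,0],[-0.15,0,0,0,0,0]])

```text
clock: 16.02
eef_pos: [0.4684, 0.3297, 0.1577]
eef_rot: [1.53, 0.964, -1.531]
wrist_force: [-1.0, -0.5, -1.9]
opening: 0.0101
```

Run:
```python
from h import *
print(delta((.617,-.06,.16),.1-np.pi/2), robot.read_state()["opening"])
```

```text
[-0.0025, 0.3023, 0.2873, -0.5466, -0.0001, 0.0007] 0.010117589180326939
```

Emit:
jog_arm(commands=[[-0.0025,0.04,0.04,-0.1,0,0],[-0.0025,0.08,0.078,-0.2,0,0],[-0.0025,0.12,0.116,-0.3,0,0],[-0.0025,0.16,0.154,-0.4,0,0],[-0.0025,0.2,0.192,-0.5,0,0],[-0.0025,0.24,0.23,-0.5466,0,0],[-0.0025,0.28,0.268,-0.5466,0,0],[-0.0025,0.3023,0.2873,-0.5466,0,0],[-0.0025,0.3023,0.2873,-0.5466,0,0],[-0.0025,0.3023,0.2873,-0.5466,0,0]])

```text
clock: 17.27
eef_pos: [0.6159, -0.0582, 0.1586]
eef_rot: [1.134, 1.26, -1.136]
wrist_force: [-0.0, 1.0, -2.8]
opening: 0.0098
```

Run:
```python
from h import *
s=robot.read_state();im=robot.read_camera("wrist");save(im,"w8.png");C=cam("wrist",s);print(s["eef_pos"],s["eef_rot"],s["opening"],abs(s["qvel"]).max())
for k in["gap","thin_stop","tile","pan","thick_stop"]:
  for r in robot.spot_point("wrist",k)[:1]:
    v,u=r["centre"];print(k,r["confidence"],u,v,ray(C,u,v,.012))
```

```text
[ 0.61591288 -0.05816009  0.15860326] [ 1.13439592  1.25979502 -1.13608303] 0.0097567637732767 0.023832288117027
gap 0.68 305.8 131.7 [ 0.63233335 -0.00873947]
thin_stop 0.71 328.4 132.3 [ 0.65152983 -0.0072927 ]
tile 0.69 233.4 74.1 [0.56786419 0.031251  ]
```

View pics/w8.png

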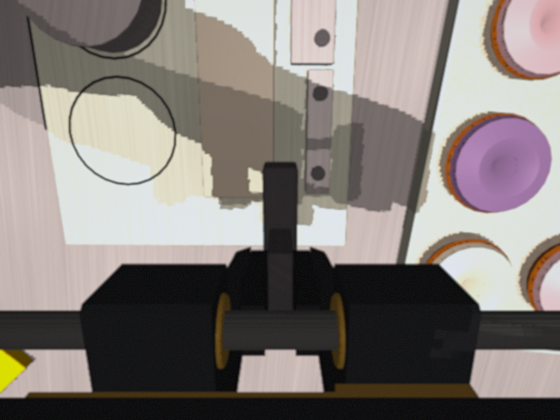

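The view shows the thin stop's front edge at about column 306 (rows 69–189), the tile's far edge at about column 274, and the held spacer at column 280. Computing the gap.

Run:
```python
from h import *
s=robot.read_state();C=cam("wrist",s)
g=cv2.imread("pics/w8.png")
for v in(20,50,80,100,130,150): print(v,g[v,262:316:2].sum(1)//3)
for n,u,v,z in[("stop FL top",306.5,70,.026),("stop front@150",306.5,150,.026),("stop rear@70",333,70,.026),("stop rear@150",331,150,.026),("bolt1",320,93,.029),("bolt2",318,173,.029),("tile@60",274.5,60,.026),("tile@20",275.5,20,.026),("tile@130",274,130,.026),("tile near@60",195,60,.026),("thick front@30",291,30,.026)]:print(n,ray(C,u,v,z).round(4))
```

```text
20 [223 225 224 224 225 218 167 222 225 225 225 225 225 219 179 191 209 209
 213 210 204 209 211 207 204 204 208]
50 [226 225 225 226 226 218 154 189 225 225 225 226 226 223 175 197 212 212
 214 209 205 213 213 210 207 211 213]
80 [151 151 151 152 151 139 130 148 146 147 147 146 144 148 147 145 146 148
 145 147 145 129  93 103 149 198 217]
100 [109 109 109 109 123 127 123 142 140 141 145 145 145 148 148 144 147 146
 146 149 148 127  87 109 127 129 114]
130 [108 109 108 109 110 101  95 108 105 106 106 107 107 109 105 104 108 106
 106 111 122 107  82 119 128 128 127]
150 [108 108 108 108 109 100  97 107 106 107 107 107 108 110 106 106 109 108
 109 116 142 112  81 112 118 116 109]
stop FL top [0.6281 0.0383]
stop front@150 [ 0.6356 -0.0238]
stop rear@70 [0.6488 0.0404]
stop rear@150 [ 0.6558 -0.0217]
bolt1 [0.6406 0.0221]
bolt2 [ 0.6472 -0.0414]
tile@60 [0.6024 0.043 ]
tile@20 [0.6004 0.0713]
tile@130 [ 0.6072 -0.0103]
tile near@60 [0.5408 0.0367]
thick front@30 [0.6129 0.0656]
```

Run:
```python
from h import *
s=robot.read_state();C=cam("wrist",s);M=R.from_rotvec(s["eef_rot"]).as_matrix()
for z in(.1506,.1706):
  for u in(264.5,297): 
    p=np.r_[ray(C,u,163,z),z];print(z,(M.T@(p-s["eef_pos"])).round(4))
print(delta((.620,-.0115,.06),.104-np.pi/2,s))
```

```text
0.1506 [ 0.0099 -0.0079 -0.0413]
0.1506 [ 0.0099  0.0083 -0.0413]
0.1706 [-0.0101 -0.007  -0.0443]
0.1706 [-0.0101  0.0074 -0.0443]
[0.1005, 0.0076, -0.0469, -0.0027, -0.0005, 0.0002]
```

Emit:
jog_arm(commands=[[0,0.0076,-0.0469,-0.003,0,0],[0.03,0.0076,-0.0469,-0.003,0,0],[0.07,0.0076,-0.0469,-0.003,0,0],[0.1,0.0076,-0.0469,-0.003,0,0],[0.1,0.0076,-0.0469,-0.003,0,0],[0.1,0.0076,-0.0469,-0.003,0,0]])

```text
clock: 18.32
eef_pos: [0.6213, -0.0126, 0.0617]
eef_rot: [1.134, 1.255, -1.132]
wrist_force: [0.9, -0.1, -2.0]
opening: 0.01
```

Run:
```python
from h import *
s=robot.read_state();im=robot.read_camera("wrist");save(im,"w9.png");C=cam("wrist",s);print(s["eef_pos"],s["eef_rot"],s["opening"])
print(delta((.620,-.0115,.022),.104-np.pi/2,s))
```

```text
[ 0.62130368 -0.01258427  0.06169934] [ 1.13397965  1.25450852 -1.13167144] 0.010017782261511149
[0.0397, -0.0013, -0.0012, -0.0011, 0.0002, -0.002]
```

View pics/w9.png

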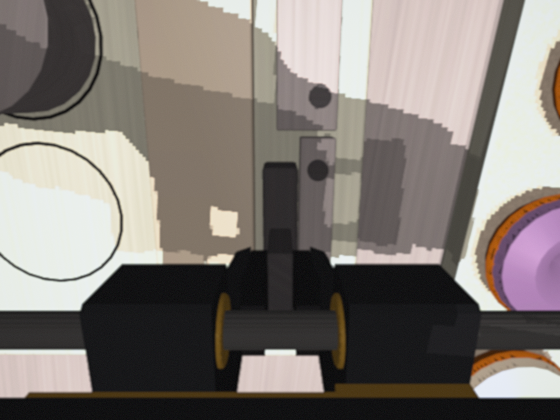

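Run:
```python
from h import *
s=robot.read_state();C=cam("wrist",s);M=R.from_rotvec(s["eef_rot"]).as_matrix()
for n,u,v,z in[("stop@138",300.5,138,.026),("stop@230",301,230,.026),("tile@60",252.5,60,.026),("tile@130",253,130,.026),("bolt",318,170,.029),("bolt thick",320,97,.029)]:
    p=np.r_[ray(C,u,v,z),z];print(n,p.round(4),(M.T@(p-s["eef_pos"])).round(4))
```

```text
stop@138 [0.6278 0.0395 0.026 ] [ 0.0361  0.0113 -0.0513]
stop@230 [ 0.6345 -0.0144  0.026 ] [0.0361 0.0124 0.003 ]
tile@60 [0.5977 0.0774 0.026 ] [ 0.036  -0.0147 -0.0921]
tile@130 [0.601  0.0412 0.026 ] [ 0.036  -0.0151 -0.0557]
bolt [0.6395 0.0231 0.029 ] [ 0.0332  0.0213 -0.0338]
bolt thick [0.6354 0.0623 0.029 ] [ 0.0331  0.0213 -0.0732]
```

Emit:
jog_arm(commands=[[0.005,-0.0017,-0.0012,0,0,0],[0.015,-0.0017,-0.0012,0,0,0],[0.025,-0.0017,-0.0012,0,0,0],[0.034,-0.0017,-0.0012,0,0,0],[0.038,-0.0017,-0.0012,0,0,0],[0.04,-0.0017,-0.0012,0,0,0],[0.04,-0.0017,-0.0012,0,0,0]])

```text
clock: 19.25
eef_pos: [0.6187, -0.0117, 0.0206]
eef_rot: [1.133, 1.256, -1.133]
wrist_force: [-0.4, 0.3, -2.1]
opening: 0.0096
```

Emit:
jog_arm(commands=[[0.001,0,0,0,0,0],[0.002,0,0,0,0,0],[0.002,0,0,0,0,0]])

```text
clock: 19.62
eef_pos: [0.6189, -0.0116, 0.02]
eef_rot: [1.134, 1.255, -1.132]
wrist_force: [-3.0, 0.3, 6.6]
opening: 0.0098
```

Contact with the deck (+6.6 N). Releasing, then rising.

Emit:
jog_arm(commands=[[-0.001,0,0,0,0,0],[-0.001,0,0,0,0,0],[-0.001,0,0,0,0,0],[-0.001,0,0,0,0,0],[-0.04,0,0,0,0,0],[-0.08,0,0,0,0,0],[-0.1,0,0,0,0,0],[-0.12,0,0,0,0,0],[-0.12,0,0,0,0,0]], grip=0.5)

```text
clock: 20.75
eef_pos: [0.6196, -0.0118, 0.1398]
eef_rot: [1.135, 1.254, -1.131]
wrist_force: [-0.2, 0.2, 0.2]
opening: 0.0442
```

Run:
```python
from h import *
s=robot.read_state();im=robot.read_camera("wrist");save(im,"w10.png");C=cam("wrist",s);print(s["eef_pos"],s["opening"],s["wrist_force"])
for k in["gap","spacer","tile"]:
  for r in robot.spot_point("wrist",k)[:1]:
    v,u=r["centre"];print(k,r["confidence"],u,v,ray(C,u,v,.012))
```

```text
[ 0.61957635 -0.01179159  0.13977032] 0.0441841108806083 [-0.15611802  0.18800249  0.15917911]
gap 0.58 295.4 187.1 [ 0.63233006 -0.00743729]
spacer 0.8 277.0 189.7 [ 0.61729154 -0.01120672]
tile 0.97 220.5 133.3 [0.56760911 0.03025868]
```

View pics/w10.png

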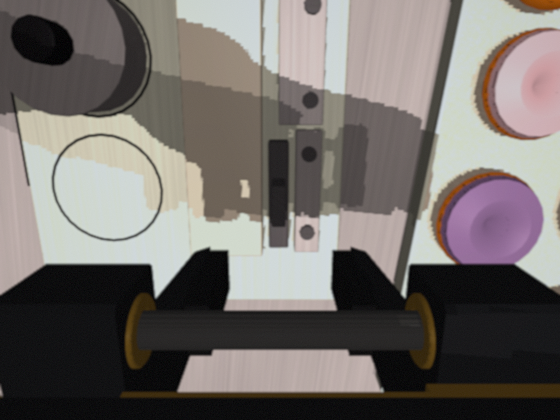

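The spacer stands square in the gap: spacer rows 140–247 against stop rows 128–251, with the tile edge at column 263. I've now viewed all 12 pictures.

For the push, the shut jaws run along y. The tool leans about 0.35 rad so that the gripper body clears the pan's lid and knob.

```bash
cat >> h.py <<'E'
def delta2(p,yaw,tilt,st=None):
    st=st or robot.read_state(); M=R.from_rotvec(st["eef_rot"]).as_matrix()
    Rt=tool(yaw)@R.from_rotvec([0,0,tilt]).as_matrix()
    return np.r_[M.T@(np.array(p)-st["eef_pos"]), R.from_matrix(M.T@Rt).as_rotvec()].round(4).tolist(), Rt
E
python3 - <<'E'
from h import *
d,Rt=delta2((.525,.006,.15),.104,.35);print(d);print(Rt.round(3))
E
```

```text
[-0.0125, -0.0904, -0.027, -1.555, 0.273, 0.2758]
[[-0.036 -0.098  0.995]
 [ 0.341  0.934  0.104]
 [-0.939  0.343  0.   ]]
```

Emit:
jog_arm(commands=[[-0.03,-0.03,-0.01,0,0,0],[-0.03,-0.09,-0.027,0,0,0],[-0.0125,-0.0904,-0.027,-1.555,0.273,0.276],[-0.0125,-0.0904,-0.027,-1.555,0.273,0.276],[-0.0125,-0.0904,-0.027,-1.555,0.273,0.276],[-0.0125,-0.0904,-0.027,-1.555,0.273,0.276],[-0.0125,-0.0904,-0.027,-1.555,0.273,0.276],[-0.0125,-0.0904,-0.027,-1.555,0.273,0.276],[-0.0125,-0.0904,-0.027,-1.555,0.273,0.276],[-0.0125,-0.0904,-0.027,-1.555,0.273,0.276],[-0.0125,-0.0904,-0.027,-1.555,0.273,0.276],[-0.0125,-0.0904,-0.027,-1.555,0.273,0.276]], grip=0)

```text
clock: 22.45
eef_pos: [0.5257, 0.0053, 0.15]
eef_rot: [0.197, 1.569, 0.355]
wrist_force: [-0.5, -0.7, 0.2]
opening: 0.0005
```

Run:
```python
from h import *
s=robot.read_state();print(s["eef_pos"],s["opening"],s["joint_positions"].round(2),s["wrist_force"])
d,Rt=delta2((.525,.008,.03),.104,.35,s);print(d)
robot.read_camera("wrist");C=cam("wrist",s)
for k in["pan","tile","spacer","thin_stop","gap"]:
  for r in robot.spot_point("wrist",k)[:1]:
    v,u=r["centre"];print(k,r["confidence"],u,v,ray(C,u,v,.012))
```

```text
[0.52567797 0.00531861 0.14997652] 0.0005142370448635134 [ 0.5   0.78 -0.64  1.86  0.13  0.66  1.57] [-0.5277206  -0.6641678   0.17663747]
[0.1136, -0.0387, -0.0005, -0.0024, 0.0015, -0.001]
pan 0.93 313.1 127.4 [0.468281   0.08232387]
tile 0.76 247.6 238.7 [0.56997986 0.03067747]
spacer 0.96 508.0 25.2 [0.3516986  0.28294879]
gap 0.46 246.5 241.8 [0.57287869 0.02988519]
```

Emit:
jog_arm(commands=[[0.05,-0.0147,0,0,0,0],[0.095,-0.029,0,0,0,0],[0.1146,-0.0359,0,0,0,0],[0.1146,-0.0359,0,0,0,0]])

```text
clock: 23.25
eef_pos: [0.5244, 0.0118, 0.0299]
eef_rot: [0.194, 1.571, 0.356]
wrist_force: [0.1, -0.0, -0.7]
opening: 0.0008
```

Emit:
jog_arm(commands=[[0.0047,-0.0017,0,0,0,0],[0.0094,-0.0034,0,0,0,0],[0.0141,-0.0051,0,0,0,0],[0.0141,-0.0051,0,0,0,0]])

```text
clock: 23.75
eef_pos: [0.5254, 0.0114, 0.0159]
eef_rot: [0.194, 1.568, 0.356]
wrist_force: [1.2, 0.3, -0.3]
opening: 0.0004
```

Emit:
jog_arm(commands=[[0.0028,-0.001,0,0,0,0],[0.0056,-0.002,0,0,0,0],[0.0056,-0.002,0,0,0,0]])

```text
clock: 24.12
eef_pos: [0.5254, 0.0116, 0.0099]
eef_rot: [0.194, 1.568, 0.356]
wrist_force: [0.4, -0.1, -0.3]
opening: 0.0003
```

Emit:
jog_arm(commands=[[0.0019,-0.0007,0,0,0,0],[0.0038,-0.0014,0,0,0,0],[0.0038,-0.0014,0,0,0,0]])

```text
clock: 24.5
eef_pos: [0.5254, 0.0116, 0.0059]
eef_rot: [0.194, 1.568, 0.356]
wrist_force: [0.0, -0.1, -0.0]
opening: 0.0002
```

Emit:
jog_arm(commands=[[0.001,-0.0003,0,0,0,0],[0.0019,-0.0007,0,0,0,0],[0.0019,-0.0007,0,0,0,0]])

```text
clock: 24.88
eef_pos: [0.5255, 0.0116, 0.004]
eef_rot: [0.194, 1.568, 0.356]
wrist_force: [0.3, 1.2, 0.4]
opening: 0.0004
```

Emit:
jog_arm(commands=[[0.001,-0.0003,0,0,0,0],[0.0019,-0.0007,0,0,0,0],[0.0019,-0.0007,0,0,0,0]])

```text
clock: 25.25
eef_pos: [0.5255, 0.0115, 0.0019]
eef_rot: [0.194, 1.568, 0.356]
wrist_force: [0.9, 0.2, 0.0]
opening: 0.0005
```

Emit:
jog_arm(commands=[[0.001,-0.0003,0,0,0,0],[0.0019,-0.0007,0,0,0,0],[0.0019,-0.0007,0,0,0,0]])

```text
clock: 25.62
eef_pos: [0.5255, 0.0116, -0.0001]
eef_rot: [0.194, 1.568, 0.356]
wrist_force: [-0.1, 0.5, -0.2]
opening: 0.0002
```

Emit:
jog_arm(commands=[[0.001,-0.0003,0,0,0,0],[0.0019,-0.0007,0,0,0,0],[0.0019,-0.0007,0,0,0,0]])

```text
clock: 26.0
eef_pos: [0.5255, 0.0115, -0.0021]
eef_rot: [0.194, 1.568, 0.356]
wrist_force: [-0.7, -0.4, -0.5]
opening: 0.0006
```

Emit:
jog_arm(commands=[[0.001,-0.0003,0,0,0,0],[0.0019,-0.0007,0,0,0,0],[0.0019,-0.0007,0,0,0,0]])

```text
clock: 26.38
eef_pos: [0.5255, 0.0115, -0.0042]
eef_rot: [0.194, 1.568, 0.356]
wrist_force: [-0.1, 1.3, -0.8]
opening: 0.0001
```

Emit:
jog_arm(commands=[[0.001,-0.0003,0,0,0,0],[0.0019,-0.0007,0,0,0,0],[0.0019,-0.0007,0,0,0,0]])

```text
clock: 26.75
eef_pos: [0.5255, 0.0115, -0.0062]
eef_rot: [0.194, 1.568, 0.356]
wrist_force: [-0.3, 0.0, -0.1]
opening: 0.0003
```

Emit:
jog_arm(commands=[[0.001,-0.0003,0,0,0,0],[0.0019,-0.0007,0,0,0,0],[0.0019,-0.0007,0,0,0,0]])

```text
clock: 27.12
eef_pos: [0.5255, 0.0115, -0.0082]
eef_rot: [0.194, 1.568, 0.356]
wrist_force: [-0.4, 0.4, -0.4]
opening: 0.0008
```

Emit:
jog_arm(commands=[[0.001,-0.0003,0,0,0,0],[0.0019,-0.0007,0,0,0,0],[0.0019,-0.0007,0,0,0,0]])

```text
clock: 27.5
eef_pos: [0.5257, 0.0116, -0.0097]
eef_rot: [0.194, 1.567, 0.356]
wrist_force: [-0.6, 0.2, 3.4]
opening: 0.0003
```

Emit:
jog_arm(commands=[[0.001,-0.0003,0,0,0,0],[0.0019,-0.0007,0,0,0,0],[0.0019,-0.0007,0,0,0,0]])

```text
clock: 27.88
eef_pos: [0.5257, 0.0117, -0.0101]
eef_rot: [0.193, 1.567, 0.357]
wrist_force: [-3.6, -2.9, 19.4]
opening: 0.0006
```

Run:
```python
from h import *
s=robot.read_state();print(s["wrist_force"],s["ft_torque"],s["eef_pos"])
F=s["wrist_force"];T=s["ft_torque"];p0=np.cross(F,T)/(F@F);print("line point rel. sensor origin",p0,"dir",F/np.linalg.norm(F))
M=R.from_rotvec(s["eef_rot"]).as_matrix();print("tool x",M[:,0],"tool y",M[:,1])
```

```text
[-3.63587033 -2.91393382 19.42899417] [0.28836439 0.84432264 0.20854329] [ 0.52567993  0.01166864 -0.01009016]
line point rel. sensor origin [-0.04261567  0.01593418 -0.00558515] dir [-0.18197641 -0.14584327  0.97242703]
tool x [-0.03291764  0.34111807 -0.93944393] tool y [-0.09898178  0.93421976  0.34268942]
```

The contact moment places the touch at the fingertips, not the body. I'll lift 4 mm, shift 4 mm along +y, then push forward along tool z.

Emit:
jog_arm(commands=[[-0.0024,0.0051,0.0004,0,0,0],[-0.0024,0.0051,0.0004,0,0,0]])

```text
clock: 28.12
eef_pos: [0.5257, 0.0159, -0.008]
eef_rot: [0.193, 1.567, 0.357]
wrist_force: [0.3, -0.2, -1.1]
opening: 0.0002
```

Emit:
jog_arm(commands=[[0,0,0.001,0,0,0],[0,0,0.002,0,0,0],[0,0,0.003,0,0,0],[0,0,0.004,0,0,0],[0,0,0.005,0,0,0],[0,0,0.006,0,0,0],[0,0,0.007,0,0,0],[0,0,0.008,0,0,0],[0,0,0.008,0,0,0]])

```text
clock: 29.25
eef_pos: [0.5334, 0.0163, -0.0082]
eef_rot: [0.194, 1.568, 0.356]
wrist_force: [-1.2, 0.5, -0.1]
opening: 0.0001
```

Emit:
jog_arm(commands=[[0,0,0.001,0,0,0],[0,0,0.002,0,0,0],[0,0,0.003,0,0,0],[0,0,0.004,0,0,0],[0,0,0.005,0,0,0],[0,0,0.005,0,0,0]])

```text
clock: 30.0
eef_pos: [0.5382, 0.017, -0.0082]
eef_rot: [0.194, 1.568, 0.356]
wrist_force: [-1.9, 0.5, -1.0]
opening: 0.0006
```

Emit:
jog_arm(commands=[[0,0,0.001,0,0,0],[0,0,0.002,0,0,0],[0,0,0.003,0,0,0],[0,0,0.004,0,0,0],[0,0,0.005,0,0,0],[0,0,0.005,0,0,0]])

```text
clock: 30.75
eef_pos: [0.5425, 0.0176, -0.0082]
eef_rot: [0.194, 1.57, 0.357]
wrist_force: [-4.6, -0.6, 0.7]
opening: 0.0003
```

Emit:
jog_arm(commands=[[0,0,0.001,0,0,0],[0,0,0.002,0,0,0],[0,0,0.003,0,0,0],[0,0,0.003,0,0,0]])

```text
clock: 31.25
eef_pos: [0.5424, 0.0176, -0.0084]
eef_rot: [0.193, 1.575, 0.357]
wrist_force: [-8.8, -0.8, 4.2]
opening: 0.0004
```

Run:
```python
from h import *
for c in("wrist","scene","top"):
    s=robot.read_state();im=robot.read_camera(c);save(im,c+"11.png");C=cam(c,s)
    for k,z in(("tile",.026),("spacer",.032),("pan",.06),("thin_stop",.026),("thick_stop",.026)):
        for r in robot.cut_out(c,k)[:2]:
            p=np.argwhere(r["pixels"])[:,::-1]
            W=np.array([ray(C,*q,z) for q in p]);m=cv2.minAreaRect((W*1000).astype(np.float32));print(c,k,round(r["confidence"],2),len(p),np.round(m[0],1),np.round(m[1],1),round(m[2],1))
```

```text
wrist tile 0.77 7066 [575.6  31.9] [ 66.3 200.6] 4.0
wrist spacer 0.42 1333 [608.4 117.7] [26.5 31.2] 6.9
wrist pan 0.65 39080 [480.4  54.5] [85.3 80.8] 22.0
wrist thick_stop 0.61 1244 [614.4 126.8] [27.  31.6] 8.4
scene tile 0.94 768 [582.3  25.9] [ 68.3 214.1] 8.4
scene tile 0.73 922 [ 305.3 -243.3] [ 64.5 218.1] 49.8
scene spacer 0.7 1196 [441.1 666.9] [ 82.3 552.1] 33.3
scene spacer 0.52 270 [624.9  -9.7] [ 46.5 121.2] 27.1
scene thin_stop 0.56 298 [645.1 -16. ] [ 35.7 117.6] 9.2
scene thin_stop 0.38 1137 [429.5 684.6] [ 80.5 561.3] 31.5
scene thick_stop 0.59 283 [630.1  91.1] [ 42.6 104.3] 4.4
top tile 0.66 718 [ 565. -533.] [ 76.5 137.2] 25.2
top tile 0.59 453 [577.6  55.5] [ 62.9 147.7] 7.6
top spacer 0.56 101 [621.8  -4.1] [21.2 64.5] 8.4
top spacer 0.39 752 [ 562.2 -531.3] [ 78.8 139.6] 31.9
top pan 0.95 633 [427.2  79. ] [ 84.7 162.9] 88.9
top thick_stop 0.65 305 [622.9  91.8] [ 39.5 103.2] 7.9
top thick_stop 0.58 720 [550.4 533.1] [137.5  75.7] 62.2
```

Emit:
jog_arm(commands=[[0,0,0.001,0,0,0],[0,0,0.002,0,0,0],[0,0,0.003,0,0,0],[0,0,0.004,0,0,0],[0,0,0.004,0,0,0]])

```text
clock: 32.78
eef_pos: [0.5422, 0.0176, -0.009]
eef_rot: [0.193, 1.583, 0.358]
wrist_force: [-14.7, -3.0, 5.8]
opening: 0.0006
```

Run:
```python
from h import *
s=robot.read_state();print(s["eef_pos"],s["wrist_force"],s["ft_torque"])
S=cam("scene");im=robot.read_camera("scene");save(im,"scene12.png")
# profile across warmer x at several warmer y, top level, in scene + top : brightness of points
g0=cv2.imread("pics/scene0.png");g1=im[:,:,::-1]
gap=np.array([.634,-.0105]);c,sn=np.cos(.104),np.sin(.104)
# world-rectified views, 2 mm/px -> 0.5mm, warmer axes around gap
def rect(g,C,z,n):
    X=np.arange(-.1,.03,.0005);Y=np.arange(.13,-.075,-.0005)
    mu=np.zeros((len(X),len(Y),2),np.float32)
    for i,x in enumerate(X):
        for j,y in enumerate(Y): mu[i,j]=proj(C,(gap[0]+c*x-sn*y,gap[1]+sn*x+c*y,z))
    return cv2.remap(g.astype(np.uint8),mu,None,cv2.INTER_CUBIC)
for nm,g in(("before",g0),("after",g1)):
    a=rect(g,S,.026,nm).mean(2);np.save("pics/"+nm,a)
    for y in(.1,.08,.06,.04,.02,-.02,-.035):
        j=int((.13-y)/.0005);col=a[:,j-4:j+5].mean(1);col=cv2.GaussianBlur(col.reshape(-1,1),(1,9),0)[:,0]
        print(nm,y,"mm -100..30 by 4:",col[::8].astype(int).tolist())
```

```text
[ 0.54222421  0.01758261 -0.00898065] [-14.73880529  -3.01447433   5.7849569 ] [-0.34466877  2.7840945   0.93731495]
before 0.1 mm -100..30 by 4: [130, 149, 160, 160, 158, 157, 156, 156, 157, 157, 157, 157, 157, 157, 158, 157, 157, 152, 128, 93, 80, 99, 120, 126, 127, 128, 128, 129, 130, 119, 91, 70, 85]
before 0.08 mm -100..30 by 4: [144, 152, 157, 155, 155, 157, 157, 156, 157, 157, 157, 158, 157, 157, 157, 158, 157, 152, 124, 89, 81, 101, 119, 126, 121, 105, 86, 86, 106, 113, 89, 70, 84]
before 0.06 mm -100..30 by 4: [157, 160, 160, 158, 155, 156, 156, 156, 157, 156, 157, 157, 157, 157, 156, 156, 157, 151, 124, 88, 81, 104, 118, 119, 120, 120, 120, 120, 121, 111, 86, 70, 89]
before 0.04 mm -100..30 by 4: [159, 159, 155, 152, 154, 155, 155, 155, 156, 156, 156, 156, 156, 157, 157, 156, 157, 151, 124, 88, 89, 124, 151, 155, 134, 103, 86, 86, 106, 115, 87, 80, 120]
before 0.02 mm -100..30 by 4: [157, 156, 155, 152, 152, 154, 154, 154, 154, 155, 155, 155, 155, 156, 157, 156, 156, 149, 120, 87, 89, 124, 151, 158, 149, 138, 133, 130, 129, 120, 87, 70, 98]
before -0.02 mm -100..30 by 4: [1
[... 895 characters left out ...]
, 91, 73, 94]
after 0.04 mm -100..30 by 4: [56, 54, 52, 51, 51, 63, 88, 102, 109, 106, 102, 98, 99, 106, 94, 73, 59, 49, 53, 81, 89, 77, 73, 66, 67, 86, 91, 92, 114, 124, 92, 86, 130]
after 0.02 mm -100..30 by 4: [62, 60, 60, 58, 57, 61, 71, 78, 79, 80, 85, 93, 97, 105, 117, 98, 65, 50, 47, 47, 47, 46, 47, 51, 72, 117, 138, 140, 139, 129, 93, 73, 103]
after -0.02 mm -100..30 by 4: [65, 73, 81, 82, 82, 81, 81, 83, 83, 83, 87, 93, 99, 100, 100, 100, 100, 100, 99, 89, 73, 61, 58, 57, 68, 97, 114, 122, 135, 128, 93, 73, 98]
after -0.035 mm -100..30 by 4: [61, 62, 61, 62, 65, 73, 79, 81, 82, 85, 92, 99, 100, 100, 101, 102, 101, 101, 100, 92, 75, 65, 62, 61, 68, 92, 107, 104, 109, 116, 90, 74, 98]
```

After the push, the tile's far edge moved from about -27.5 mm to about -18.5 mm in the scene view. That is -16 mm once the view's bias is taken off, and it is the same at every y, so the tile is square. The push stands at 14.7 N. I'll settle briefly and hand in.

Emit:
jog_arm(commands=[[0,0,0,0,0,0],[0,0,0,0,0,0],[0,0,0,0,0,0],[0,0,0,0,0,0]])

```text
clock: 33.33
eef_pos: [0.5422, 0.0176, -0.009]
eef_rot: [0.193, 1.583, 0.358]
wrist_force: [-15.1, -2.4, 6.4]
opening: 0.0003
```

Run:
```python
from h import *
s=robot.read_state();print(s["clock"],s["eef_pos"],s["wrist_force"]);print(robot.hand_in())
```

```text
33.325 [ 0.54224341  0.01758191 -0.00896816] [-15.08255094  -2.38260315   6.39504832]
the job is handed in; nothing more can be done
None
```

The job is handed in at 33.3 s. As far as my checks show, every step was met; the hand-in itself gives no verdict.

- **Pan:** I held it by the lid knob, slid it along the deck to the left (free) ring and let go. The wrist view put it about 2–3 mm from the ring's centre.
- **Spacer:** I gripped the dark one by its tab, set it down in the wide half of the gap until it touched the deck, and let go. A later picture showed it square and near the middle.
- **Tile:** I pushed its near edge with the shut fingers, tool leaned 0.35 rad so the gripper cleared the pan. The tile stopped moving and the push was still about 15 N (14.7–15.1 N) at hand-in. Scene-camera edge profiles before and after show its far edge about 16 mm from the thin stop, even along its length, so tight and square.

**What failed or disagreed:**
- **Missed first grip:** the fingers closed above the knob. The tips sit roughly 2–3 cm behind the reported tool point, so I found heights by touch after that.
- **Touch on the deck:** finding the deck height before the push pressed the fingertips on it with about 19 N. At hand-in about 6 N of upward force remained on the tool.
- **Tile angle:** one wrist outline gave 4° against about 6° for the deck. The fingers partly hid the tile in that view, so I trusted the edge profiles.
- **Not checked again:** I did not look at the bystanders' positions at the end. The route kept clear of them and I saw no unexpected contact forces.

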